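Unhook the ice scraper into the keep carton

TASK

Clearing out the garage: take the flat, wide-bladed ice scraper off its barbed hook on the bench rack (raise it, tilt it and ease it off over the upturned tip without forcing it against the rack), and set it down on the floor of the open carton and let go. Leave the hand brush hanging on its own hook.

Things in the scene. Friction and masses are not known exactly. Their poses are not given: they have to be found in the camera images.
- scraper_eye (a point): Ice scraper: flat black plate 6 mm thick hanging by its loop. Point: centre of the loop's eye, an opening 30 wide (y), 28 high (z). Axes: x through the plate, along the hook to its free end; z up. Loop 52 mm wide (y) from 30 below to 26 above the point: grip these side edges from above, astride the hook, 8 mm above the point. Stem 34 wide below; blade 110 wide, 62-100 below the point. 0.1-0.2 kg.
- rack: Fixed rack: foot plate, two posts, wooden crossbar along y (320 long, 18 thick; all under 180 mm). Origin on the bench under the crossbar's middle; x the way the hooks point, z up. Two steel hooks of 6 mm round bar at y = +80 and -80 mm, one with scraper, one with brush (either way): level, axis 160 mm up, to x = 115 mm, then straight up as a barb, tip 190 mm up. Things hang at x = 55-80 mm.
- tip_left (a point): Tip of the barb of the hook at the rack's y = +80 mm, 190 mm above the bench; axes as the rack's. Bar and barb are 33 mm tall together, so an upright plate with its 28 mm eye cannot pass. Tilted 30-45 degrees, plate top back towards the crossbar and blade swung out along +x, it passes freely if the eye's centre follows the hook's centre line: out along the bar, then up the barb and over the tip.
- carton: Open cardboard carton, fixed to the bench: 250 mm (x) by 200 mm (y) by 120 mm high outside, walls and floor 5 mm, open on top. Origin: centre of its underside, on the bench; z up.
- brush_eye (a point): Hand brush on the other hook, to be left alone: the same loop and eye (this point is the eye's centre, axes as the scraper's), but below it a narrow thick wooden head, 58 mm wide, 30 mm thick, with grey bristles; 122 mm tall in all.
Not all that is in view belongs to the job. Of the things like the part that bears scraper_eye, leave any that is pink; of the rest the smaller one is meant.

How it is judged:
By the outcome, as a careful person would: the job done as asked, in the order asked, and still so for the second after the job is handed in, with the robot touching nothing.
It also fails if it takes over 48 s, if anything falls off the work surface, if the arm or the gripper's body presses on something with over 40 N, if the wrist force passes 120 N, or if a joint passes its speed limit or range.

ROBOT

A 6-joint arm with a two-finger parallel gripper is mounted at the origin on the work surface. World frame = base frame: x ahead of the robot, y to its left, z up, the work surface at z = 0. Lengths are in m, angles in rad, forces in N, time in s.
With the tool pointing down it reaches from about 0.35 to 0.975 m from the base axis. Payload 4.9 kg.
Tool frame: the origin (TCP) lies midway between the tips of the shut fingers; the grasp point (between the pads) lies 19 mm behind it; x points along the fingers, y is the direction in which the jaws open and shut, and the axes are right-handed (so a half turn about x gives the same grasp; the last joint's range is limited). The gripper opens to 85 mm and grips with 20 to 120 N. Pads are 22 mm wide; open, the fingers measure 114 mm over their backs; the gripper's body (76 mm by 85 mm) begins 54 mm behind the grasp point. The pads swing forward as they close: fully open they stand 13 mm farther back than shut.
Start: joints at [-1.417, 0.053, 1.613, -0, 1.476, -0.119], TCP at [0.168, -0.602, 0.231] pointing down, gripper open.
Joint ranges: [-3.01, 3.01], [-1.01, 2.22], [0.06, 2.58], [-1.02, 4.17], [0.09, 2.62], [-3.14, 3.14]. Speed limits (rad/s): [2.57, 2.57, 3.14, 3.14, 3.14, 3.14].

INTERFACE

Orientations are given as a rotation vector (axis times angle).
In Python, from station import ctrl gives the robot as it stands.
- The arm moves only by the shell command python3 -m handwheel 'ROWS' [FORCE]. ROWS is JSON, a list of rows, each a list of 3 entries, a list of its own where there are three numbers: the finger opening in m, from 0 to 0.0854, then the shift along the tool's x, y, z in m, then the turn, a rotation vector about the tool's x, y, z in degrees. In form: [[claw, [dx, dy, dz], [ax, ay, az]], ...]. A call has 1 to 10 rows; each row shifts and turns the commanded pose from where the row before left it, along the tool's axes as they then stand; what a row does not reach is not made up. A row lasts 1/12 s, in which the tool goes at most 41.7 mm and 7.16 degrees, less where a joint would pass 70% of its speed; a pose out of reach is approached as far as the arm can. A call with a gripper value outside its range is refused whole. The fingers move at their own pace and stop on an object; FORCE is the grip in N (left out, the last holds). Time passes only in rows, so rows that do not move let the fingers close. It gives the time, the measured TCP pose, the force and the opening at its end, in the units of the state.
- ctrl.get_obs(): the state, without advancing time (a new reading comes with each control period).
- ctrl.get_image(name): name is "side" or "top" or "wrist"; returns the picture (420x560x3 uint8, red, green, blue); there is no depth.
- ctrl.camera_params(name): a dict with "vertical_fov" (degrees; the focal length in pixels is half the picture's height over the tangent of half this angle, whatever the lens; pixels are square), "cx", "cy" (the principal point, pixels), "rvec" (rotation vector, rad) and "tvec" (3), from world to camera coordinates, as OpenCV has them; the wrist camera has in their place "T_tool_cam" (4x4, takes a point from camera to tool coordinates, whose origin is the TCP and whose axes are the tool frame's). Camera axes: x right, y down, z forward; pixel columns grow to the right and rows downward; lengths in m; the calibration is good to about 2 mm. A picture is of the moment at which its call begins: read the wrist's pose just before it. camera_params takes no time and is no camera call.
- ctrl.finish_job(): hands the job in, once; it reports no verdict.
Trained networks look in the newest picture that a camera, given by its name, has taken for a name from the list of things; names that differ only in an ending like _2 or _b are one class to them, and where a whole thing is asked for, a point or a joint stands for the part that bears it (a point fixed in the world has none). Each returns a list of dicts, best first, with "score" (0 to 1); they miss things now and then, are a little off and sometimes report something else, mostly with a low value. They report only what shows in the picture. A call takes as long as a camera call. They do not tell look-alikes from the thing itself.
- ctrl.look_for(thing, camera): "box" ([centre column, centre row, width, height] in pixels, round what is visible of it).
- ctrl.silhouettes(thing, camera): "mask" (420x560 bool, what is visible of it) and "box" ([centre column, centre row, width, height] in pixels, round what is visible of it).
- ctrl.tip_of(thing, camera): "centre" ([row, column] in pixels: a listed point, or the origin of a listed thing).
The state is a dict: "t": time; "q": joint angles; "dq": joint speeds; "effort": joint torques, N m; "tool_pos": TCP position; "tool_rot": TCP orientation; "contact_force": force on the tool from outside, world axes, zero at the start; "wrist_torque": the same for the moment, N m; "opening": finger opening in m.
Only numpy, scipy, OpenCV 4.12 (cv2) and the standard library are available. Lean on these libraries where they do the work, as an engineer would, in place of code of your own. Each camera call takes 0.05 s, during which the arm holds its last target.

## Working session

There is one attempt and no reset: what is moved stays moved. The work goes in short steps, Python scripts to look and compute and a shell command to move; the robot and the scene stay as the last step left them, time stands still between calls to the robot, and variables do not carry over. Pictures are saved under pics/ and viewed, and the job is handed in when it is done.

```bash
ls; mkdir -p pics; python3 - <<'E'
from station import ctrl
import cv2,numpy as np
o=ctrl.get_obs()
print({k:np.round(v,3) for k,v in o.items()})
for n in ["side","top","wrist"]:
    im=ctrl.get_image(n); cv2.imwrite(f"pics/{n}0.png",im[:,:,::-1]); print(n,{k:np.round(v,3) for k,v in ctrl.camera_params(n).items()})
    for t in ["scraper_eye","rack","tip_left","carton","brush_eye"]:
        print(t,[(np.round(d["centre"],0),round(d["score"],2)) for d in ctrl.tip_of(t,n)][:4])
E
```

```text
pics
{'t': np.float64(0.0), 'q': array([-1.417,  0.053,  1.614,  0.   ,  1.476, -0.119]), 'dq': array([ 0.001,  0.001, -0.001,  0.001, -0.   , -0.002]), 'effort': array([-1.0000e-03, -3.9369e+01, -3.7018e+01, -0.0000e+00,  7.0000e-03,
        0.0000e+00]), 'tool_pos': array([ 0.168, -0.601,  0.23 ]), 'tool_rot': array([ 2.076,  0.287, -2.076]), 'contact_force': array([-0.82 , -1.117,  1.015]), 'wrist_torque': array([ 0.013, -0.007,  0.015]), 'opening': np.float64(0.085)}
side {'vertical_fov': np.float64(49.947), 'cx': np.float64(281.609), 'cy': np.float64(208.795), 'rvec': array([ 0.128, -2.69 ,  1.513]), 'tvec': array([0.546, 0.149, 0.999])}
scraper_eye [(array([186., 329.]), 0.94), (array([154., 315.]), 0.9), (array([240., 253.]), 0.59)]
rack [(array([228., 293.]), 0.63)]
tip_left [(array([184., 335.]), 0.74)]
carton [(array([375., 299.]), 0.61)]
brush_eye [(array([190., 266.]), 0.61), (array([228., 297.]), 0.27)]
top {'vertical_fov': np.float64(46.236), 'cx': np.float64(279.803), 'cy': np.float64(202.039), 'rvec': array([ 2.053, -2.174,  0.228]), 'tvec': array([0.029, 0.552, 1.168])}
scraper_eye [(array([217., 421.]), 0.76), (array([174., 249.]), 0.54), (array([241., 319.]), 0.5)]
rack [(array([213., 330.]), 0.63), (array([239., 161.]), 0.28)]
tip_left [(array([239., 296.]), 0.66)]
carton [(array([243., 159.]), 0.74)]
brush_eye [(array([175., 310.]), 0.79)]
wrist {'vertical_fov': np.float64(61.178), 'cx': np.float64(285.065), 'cy': np.float64(213.147), 'T_tool_cam': array([[-0.   , -0.295,  0.955, -0.141],
       [ 1.   , -0.001, -0.   ,  0.001],
       [ 0.001,  0.955,  0.295, -0.075],
       [ 0.   ,  0.   ,  0.   ,  1.   ]])}
scraper_eye []
rack []
tip_left []
carton []
brush_eye []
```

View pics/side0.png

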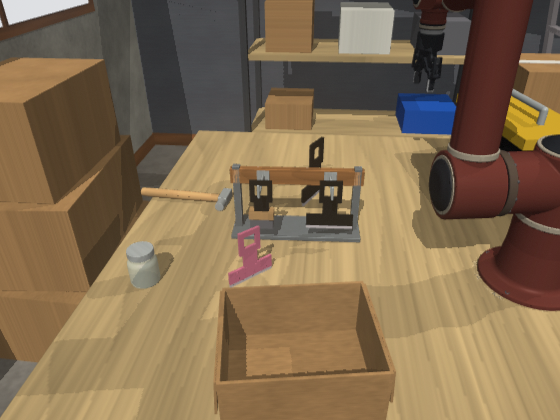

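View pics/top0.png

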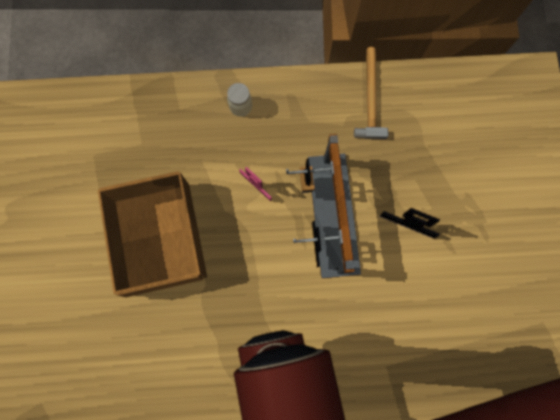

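View pics/wrist0.png

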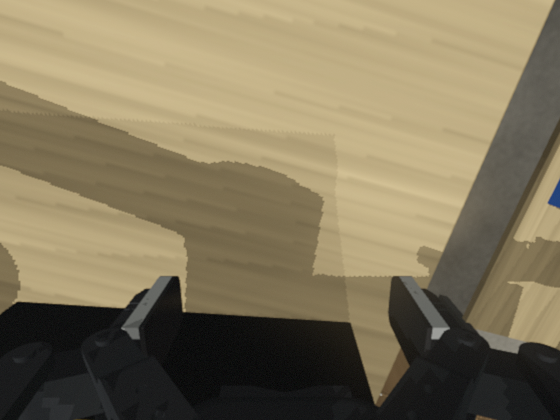

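```bash
cat > h.py <<'E'
from station import ctrl
import cv2,numpy as np
from scipy.spatial.transform import Rotation as R
def cam(n,obs=None):
    p=ctrl.camera_params(n); f=210/np.tan(np.radians(p["vertical_fov"])/2)
    K=np.array([[f,0,p["cx"]],[0,f,p["cy"]],[0,0,1]])
    if "rvec" in p:
        Rm=R.from_rotvec(p["rvec"]).as_matrix(); t=np.array(p["tvec"])
    else:
        o=obs; T=np.eye(4);T[:3,:3]=R.from_rotvec(o["tool_rot"]).as_matrix();T[:3,3]=o["tool_pos"]
        C=np.linalg.inv(T@np.array(p["T_tool_cam"])); Rm=C[:3,:3]; t=C[:3,3]
    return K,Rm,t
def proj(c,X):
    K,Rm,t=c; x=K@(Rm@np.asarray(X,float)+t); return np.array([x[1],x[0]])/x[2]
def ray(c,rc):
    K,Rm,t=c; d=Rm.T@np.linalg.solve(K,[rc[1],rc[0],1.]); return -Rm.T@t,d/np.linalg.norm(d)
def tri(obs):
    A=np.zeros((3,3));b=np.zeros(3);rs=[ray(c,p) for c,p in obs]
    for o,d in rs:
        P=np.eye(3)-np.outer(d,d);A+=P;b+=P@o
    X=np.linalg.solve(A,b); return X,[np.linalg.norm((np.eye(3)-np.outer(d,d))@(X-o))*1000 for o,d in rs]
def atz(c,rc,z):
    o,d=ray(c,rc); return o+d*(z-o[2])/d[2]
def save(n,name,box=None,s=1):
    im=ctrl.get_image(n)[:,:,::-1]
    if box: im=im[box[0]:box[1],box[2]:box[3]]
    cv2.imwrite("pics/"+name,cv2.resize(im,None,fx=s,fy=s,interpolation=cv2.INTER_CUBIC))
E
python3 - <<'E'
from h import *
np.set_printoptions(precision=3,suppress=True)
S=cam("side");T=cam("top")
for n,a,b in [("scr",(186,329),(241,319)),("big",(154,315),(217,421)),("brush",(190,266),(175,310)),("tip",(184,335),(239,296)),("carton",(375,299),(243,159)),("rack",(228,293),(213,330))]:
    print(n,*tri([(S,a),(T,b)]))
print(atz(T,(243,159),0.005), "tip z.19",atz(T,(239,296),.19), atz(T,(213,330),0), )
img=cv2.imread("pics/side0.png")[130:290,200:390]; cv2.imwrite("pics/sc.png",cv2.resize(img,None,fx=4,fy=3.7,interpolation=2))
img=cv2.imread("pics/top0.png")[120:300,90:460]; cv2.imwrite("pics/tc.png",cv2.resize(img,None,fx=2.15,fy=2.15,interpolation=2))
E
```

```text
scr [ 0.443 -0.085  0.158] [np.float64(5.374391656164488), np.float64(5.374391656164471)]
big [ 0.485 -0.33   0.126] [np.float64(1.7346274353121005), np.float64(1.7346274353120295)]
brush [ 0.593 -0.076  0.147] [np.float64(1.2781184375951824), np.float64(1.278118437595348)]
tip [ 0.438 -0.032  0.194] [np.float64(1.7976233723433859), np.float64(1.797623372343337)]
carton [0.482 0.311 0.   ] [np.float64(6.420756001352382), np.float64(6.4207560013524905)]
rack [ 0.53  -0.132  0.007] [np.float64(2.7265764955184824), np.float64(2.726576495518128)]
[0.475 0.311 0.005] tip z.19 [ 0.44  -0.032  0.19 ] [ 0.528 -0.132  0.   ]
```

View pics/sc.png

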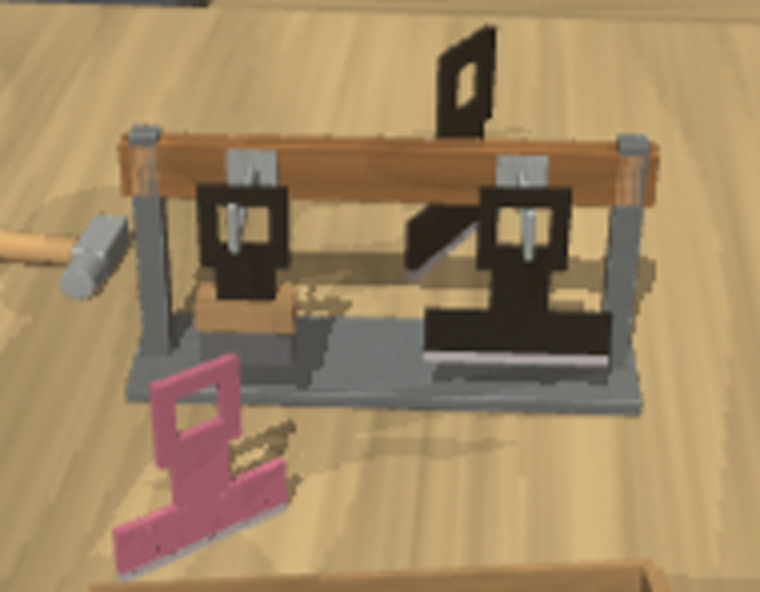

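View pics/tc.png

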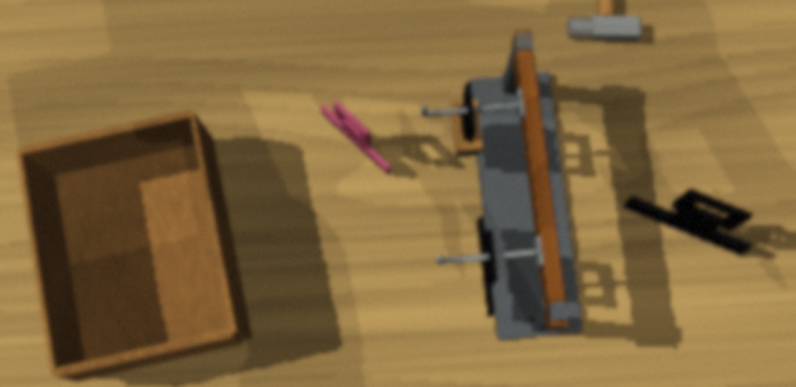

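```bash
python3 - <<'E'
from h import *
np.set_printoptions(precision=3,suppress=True)
o=ctrl.get_obs(); M=R.from_rotvec(o["tool_rot"]).as_matrix(); print("tool axes cols\n",M)
S=cam("side");T=cam("top")
th=np.radians(97); O=np.array([.530,-.132,0])
def W(p): 
    c,s=np.cos(th),np.sin(th); return O+np.array([c*p[0]-s*p[1],s*p[0]+c*p[1],p[2]])
cth=np.radians(7);CO=np.array([.478,.311,0])
def C(p):
    c,s=np.cos(cth),np.sin(cth); return CO+np.array([c*p[0]-s*p[1],s*p[0]+c*p[1],p[2]])
ims={"side":(S,(130,200,4,3.7,160,190)),"top":(T,(120,90,2.15,2.15,180,370))}
for n,(c,(r0,c0,fx,fy,hh,ww)) in ims.items():
    im=cv2.imread(f"pics/{n}0.png")[r0:r0+hh,c0:c0+ww]; im=cv2.resize(im,None,fx=fx,fy=fy,interpolation=2)
    def line(a,b,col,f=W):
        pa,pb=proj(c,f(a)),proj(c,f(b))
        q=lambda p:(int((p[1]-c0)*fx),int((p[0]-r0)*fy)); cv2.line(im,q(pa),q(pb),col,1)
    for y in(.08,-.08):
        line((.009,y,.16),(.115,y,.16),(0,0,255)); line((.115,y,.16),(.115,y,.19),(0,255,0))
    line((0,-.16,.17),(0,.16,.17),(255,0,0)); 
    for sx in (-.125,.125): line((sx,-.1,.12),(sx,.1,.12),(255,255,0),C)
    for sx in (-.1,.1): line((-.125,sx,.12),(.125,sx,.12),(255,255,0),C)
    cv2.imwrite(f"pics/fit_{n}.png",im)
E
```

```text
tool axes cols
 [[-0.     0.269 -0.963]
 [-0.    -0.963 -0.269]
 [-1.     0.     0.   ]]
```

View pics/fit_side.png

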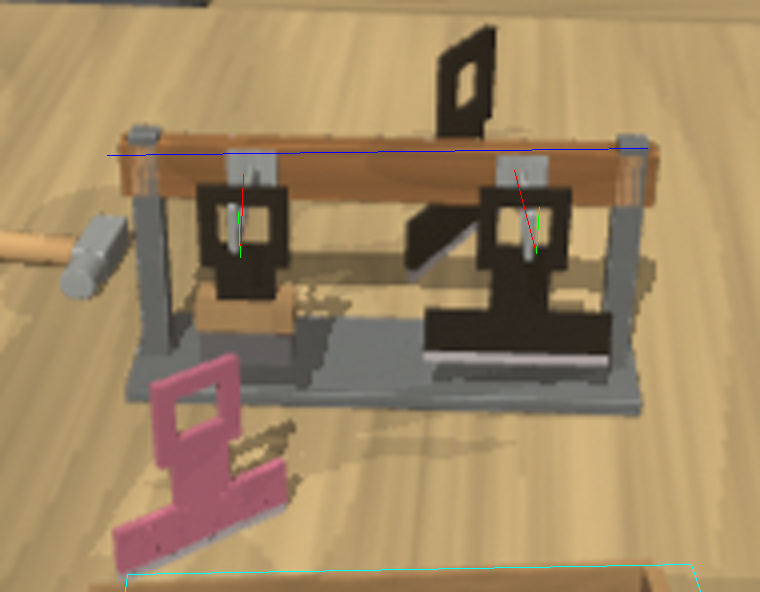

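View pics/fit_top.png

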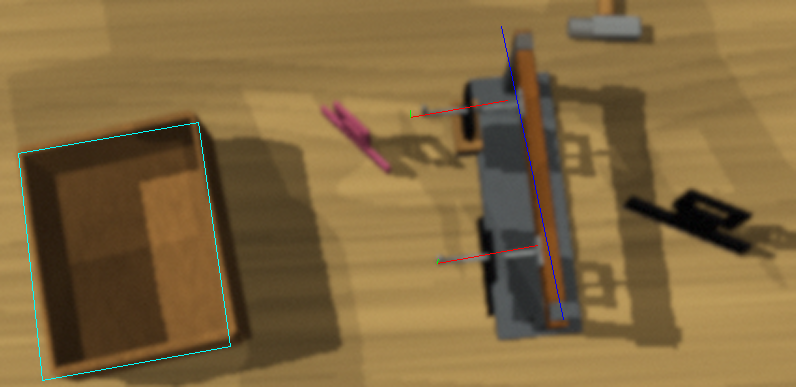

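```bash
python3 - <<'E'
from h import *
from scipy.optimize import least_squares
np.set_printoptions(precision=4,suppress=True)
S=cam("side");T=cam("top")
s=lambda x,y:np.array([130+y/3.7,200+x/4]); t=lambda x,y:np.array([120+y/2.15,90+x/2.15])
def fr(v,p):
    c,s_=np.cos(v[2]),np.sin(v[2]); return np.array([v[0]+c*p[0]-s_*p[1],v[1]+s_*p[0]+c*p[1],p[2]])
obs=[(T,(.115,.08,.19),t(440,260)),(T,(.115,-.08,.19),t(426,112)),(S,(.115,.08,.19),s(527,205)),(S,(.115,.08,.158),s(529,262)),(S,(.115,-.08,.19),s(233,204)),(S,(.115,-.08,.158),s(236,254)),(T,(.010,.08,.16),t(540,252)),(T,(.010,-.08,.16),t(519,103))]
f=lambda v:np.concatenate([proj(c,fr(v,p))-q for c,p,q in obs])
r=least_squares(f,[.53,-.13,1.65],loss="soft_l1"); v=r.x; print("rack",v[:2],np.degrees(v[2])); print(f(v).reshape(-1,2))
print("tip",fr(v,(.115,.08,.19)),"tip tri",tri([(S,s(527,205)),(T,t(440,260))]), "brushtip",tri([(S,s(233,204)),(T,t(426,112))]))
# scraper eye centre from side: loop outline x 478..571,y ... eye opening (498..550, 207..245)
for x in (.055,.0675,.08):
    for n,c in(("s",S),("t",T)):
        q=[proj(c,fr(v,(x,.08+dy,.149+dz))) for dy,dz in((.026,.026),(-.026,.026),(.055,-.1),(-.055,-.1),(0,0))]
        print(x,n,[((p[1]-200)*4,(p[0]-130)*3.7) if n=="s" else ((p[1]-90)*2.15,(p[0]-120)*2.15) for p in q])
C=[( .125,.1,.12),(-.125,.1,.12),(.125,-.1,.12),(-.125,-.1,.12)]
cp=[t(22,155),t(54,374),t(194,115),t(248,335)]
f2=lambda v:np.concatenate([proj(T,fr(v,p))-q for p,q in zip(C,cp)])
r=least_squares(f2,[.48,.31,.1]);print("carton",r.x[:2],np.degrees(r.x[2]),f2(r.x))
E
```

```text
rack [ 0.5247 -0.1399] 92.72492111864621
[[-1.3403 -0.0879]
 [-2.8543 -1.4669]
 [ 0.4798  1.7888]
 [-1.9432  0.4833]
 [-0.697   0.5968]
 [-1.3     0.306 ]
 [-0.7118 -0.53  ]
 [ 0.2868  0.2308]]
tip [ 0.4393 -0.0288  0.19  ] tip tri (array([ 0.4398, -0.0292,  0.1902]), [np.float64(3.4170750156437593), np.float64(3.4170750156438556)]) brushtip (array([ 0.5974, -0.0243,  0.1856]), [np.float64(3.7241581124937233), np.float64(3.7241581124934298)])
0.055 s [(np.float64(573.7774810910771), np.float64(182.54242353108836)), (np.float64(481.6046943774943), np.float64(180.94868917690383)), (np.float64(608.4094954626439), np.float64(355.6139367741272)), (np.float64(425.2203695596081), np.float64(351.6493751131307)), (np.float64(525.2461287107881), np.float64(218.99259386206504))]
0.055 t [(np.float64(500.38462981317025), np.float64(278.05368964108806)), (np.float64(494.21917470712435), np.float64(228.16853740705506)), (np.float64(494.0055191904672), np.float64(315.9736435657981)), (np.float64(482.45893497882145), np.float64(220.8902438129227)), (np.float64(495.24221834424753), np.float64(256.355
[... 753 characters left out ...]
np.float64(482.64011325264846), np.float64(200.2112932157549)), (np.float64(611.9295381997517), np.float64(377.26297912706684)), (np.float64(425.06484596186306), np.float64(373.1171800760366)), (np.float64(527.1874862560721), np.float64(238.8218608569971))]
0.08 t [(np.float64(476.15530632928295), np.float64(280.60396125362803)), (np.float64(470.2241791140449), np.float64(230.66868697157733)), (np.float64(472.14053596626195), np.float64(318.2921541582142)), (np.float64(460.9941081437113), np.float64(223.12293214848194)), (np.float64(471.68017129196005), np.float64(258.82409821654994))]
carton [0.4841 0.3034] 10.095196312946072 [-0.5994 -0.9568  1.8736  1.4956 -0.8288  1.8588 -0.5585 -2.3643]
```

```bash
python3 -m handwheel '[[0.085,[-0.006,0,0],[-7,0,0]],[0.085,[-0.006,0,0],[-7,0,0]],[0.085,[-0.006,0,0],[-7,0,0]],[0.085,[-0.006,0,0],[-7,0,0]],[0.085,[-0.006,0,0],[-7,0,0]],[0.085,[-0.006,0,0],[-7,0,0]],[0.085,[-0.006,0,0],[-7,0,0]],[0.085,[-0.006,0,0],[-7,0,0]],[0.085,[-0.006,0,0],[-7,0,0]],[0.085,[-0.006,0,0],[-7,0,0]]]' 60
python3 -m handwheel '[[0.085,[0,0.018,-0.031],[-7,0,0]],[0.085,[0,0.0186,-0.0315],[0,0,0]],[0.085,[0,0.0186,-0.0315],[0,0,0]],[0.085,[0,0.0186,-0.0315],[0,0,0]],[0.085,[0,0.0186,-0.0315],[0,0,0]],[0.085,[0,0.0186,-0.0315],[0,0,0]],[0.085,[0,0.0186,-0.0315],[0,0,0]],[0.085,[0,0.0186,-0.0315],[0,0,0]]]'
python3 - <<'E'
from h import *
o=ctrl.get_obs(); print({k:np.round(o[k],3) for k in("t","q","tool_pos")}); print(np.round(R.from_rotvec(o["tool_rot"]).as_matrix(),3))
E
```

```text
t: 1.73
tool_pos: [0.1684, -0.6018, 0.2916]
tool_rot: [1.261, 1.175, -1.261]
contact_force: [-0.6, 0.2, 0.1]
opening: 0.0847
t: 2.4
tool_pos: [0.3091, -0.3445, 0.2915]
tool_rot: [1.176, 1.23, -1.176]
contact_force: [0.3, -0.9, -0.0]
opening: 0.085
{'t': np.float64(2.4), 'q': array([-1.001, -0.378,  1.896,  0.   ,  1.623, -1.046]), 'tool_pos': array([ 0.309, -0.344,  0.291])}
[[ 0.     0.999  0.045]
 [-0.     0.045 -0.999]
 [-1.     0.     0.   ]]
```

```bash
python3 -m handwheel '[[0.085,[0,0.018,-0.031],[0,0,0]],[0.085,[0,0.018,-0.031],[0,0,0]],[0.085,[0,0.018,-0.032],[0,0,0]],[0.085,[0,0.018,-0.032],[0,0,0]],[0.085,[0,0.018,-0.032],[0,0,0]],[0.085,[0,0.018,-0.032],[0,0,0]],[0.085,[0,0.018,-0.032],[0,0,0]],[0.085,[0,0.018,-0.032],[0,0,0]],[0.085,[0,0,0],[0,0,0]]]'
python3 - <<'E'
from h import *
np.set_printoptions(precision=3,suppress=True)
o=ctrl.get_obs(); save("wrist","w1.png"); print(o["q"],o["tool_pos"],R.from_rotvec(o["tool_rot"]).as_matrix())
np.save("w1.npy",np.r_[o["tool_pos"],o["tool_rot"]])
print(ctrl.tip_of("scraper_eye","wrist"),ctrl.tip_of("tip_left","wrist"))
W=cam("wrist",o)
print(proj(W,(.442,-.0837,.149)),proj(W,(.4393,-.0288,.19)))
E
```

```text
t: 3.15
tool_pos: [0.4424, -0.0808, 0.2915]
tool_rot: [1.172, 1.235, -1.168]
contact_force: [0.3, -0.2, 0.0]
opening: 0.085
[-0.348 -0.414  1.922  0.003  1.633 -0.401] [ 0.442 -0.081  0.292] [[ 0.001  0.999  0.053]
 [ 0.002  0.053 -0.999]
 [-1.     0.001 -0.002]]
[{'centre': [202.1, 284.8], 'score': 0.94}, {'centre': [34.8, 491.7], 'score': 0.79}] [{'centre': [139.5, 285.6], 'score': 0.65}]
[201.924 284.104] [138.95  284.253]
```

View pics/w1.png

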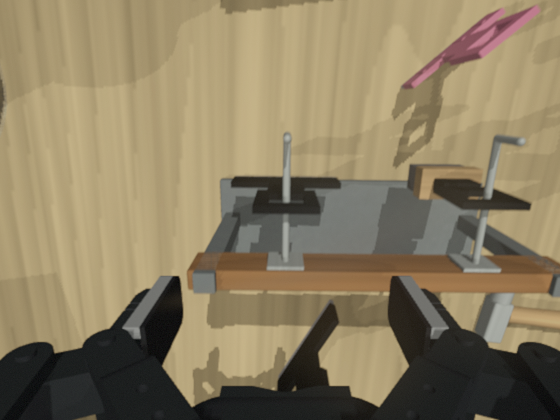

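```bash
python3 - <<'E'
from h import *
np.set_printoptions(precision=1,suppress=True)
a=np.load("w1.npy"); W=cam("wrist",dict(tool_pos=a[:3],tool_rot=a[3:]))
ex=np.array([-.0475,.9989,0]);ey=np.array([-.9989,-.0475,0]);z=np.array([0,0,1])
im=cv2.imread("pics/w1.png")
for k,x in enumerate((.055,.06,.065)):
    e=np.array([.4393,-.0288,.149])+ex*(x-.115)
    for dx in(-.003,.003):
        P=[proj(W,e+ex*dx+ey*p+z*q) for p,q in((.026,.026),(-.026,.026),(-.026,-.03),(.026,-.03))]
        cv2.polylines(im,[np.array(P)[:,::-1].round().astype(int)],True,[(0,0,255),(0,255,0),(255,0,0)][k],1)
        P=[proj(W,e+ex*dx+ey*p+z*q) for p,q in((.055,-.062),(-.055,-.062),(-.055,-.1),(.055,-.1))]
        cv2.polylines(im,[np.array(P)[:,::-1].round().astype(int)],True,[(0,0,255),(0,255,0),(255,0,0)][k],1)
cv2.imwrite("pics/w1o.png",cv2.resize(im[120:280,200:370],None,fx=3.6,fy=3.6,interpolation=0))
cv2.imwrite("pics/w1p.png",cv2.resize(cv2.imread("pics/w1.png")[120:280,200:370],None,fx=3.6,fy=3.6,interpolation=0))
E
```

```text
(no output)
```

View pics/w1o.png

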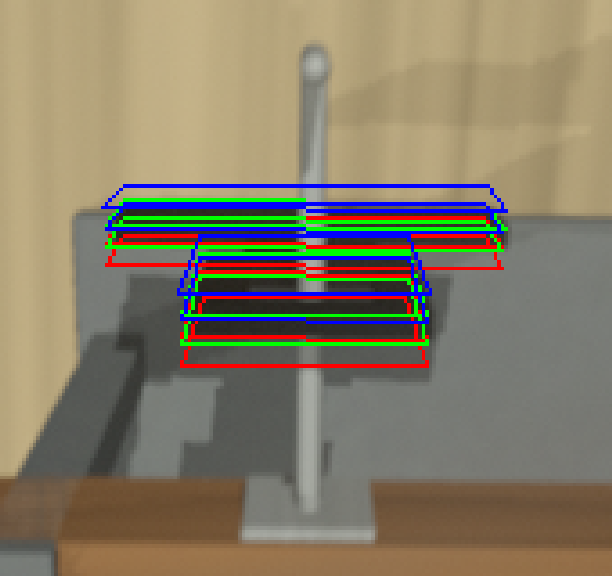

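View pics/w1p.png

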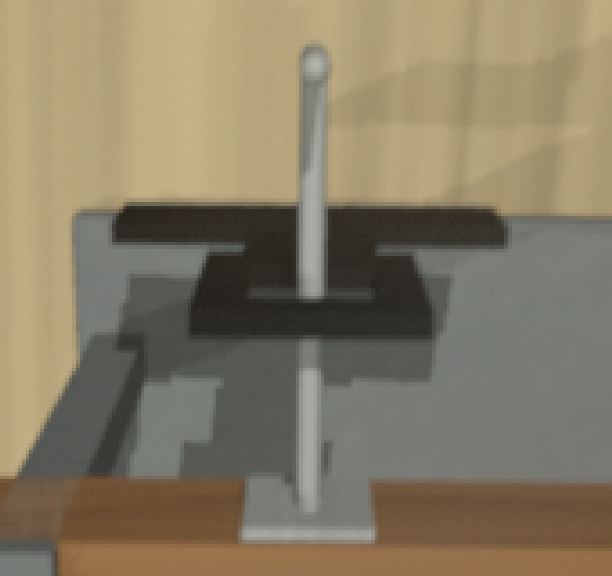

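```bash
python3 -m handwheel '[[0.085,[0.035,0.001,0.001],[0,0,0]],[0.085,[0.035,0,0.001],[0,0,0]],[0.085,[0.030,0,0],[0,0,0]],[0.085,[0.025,0,0],[0,0,0]],[0.085,[0.018,0,0],[0,0,0]],[0.085,[0.01,0,0],[0,0,0]],[0.085,[0,0,0],[0,0,0]]]'
python3 - <<'E'
from h import *
o=ctrl.get_obs();save("wrist","w2.png");save("side","s2.png",(110,270,220,410),4); print(np.round(o["q"],3),np.round(o["tool_pos"],4),o["contact_force"])
E
```

```text
t: 3.88
tool_pos: [0.4399, -0.0884, 0.1357]
tool_rot: [1.176, 1.234, -1.18]
contact_force: [-0.1, 0.4, -0.2]
opening: 0.0852
[-0.364 -0.308  2.104 -0.     1.351 -0.408] [ 0.4399 -0.0884  0.1357] [-0.06338674  0.44422505 -0.1754369 ]
```

View pics/w2.png

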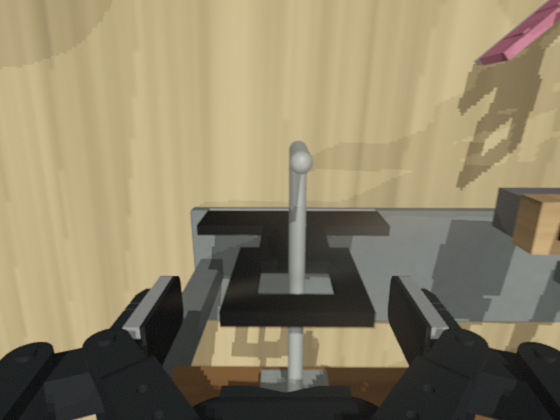

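View pics/s2.png

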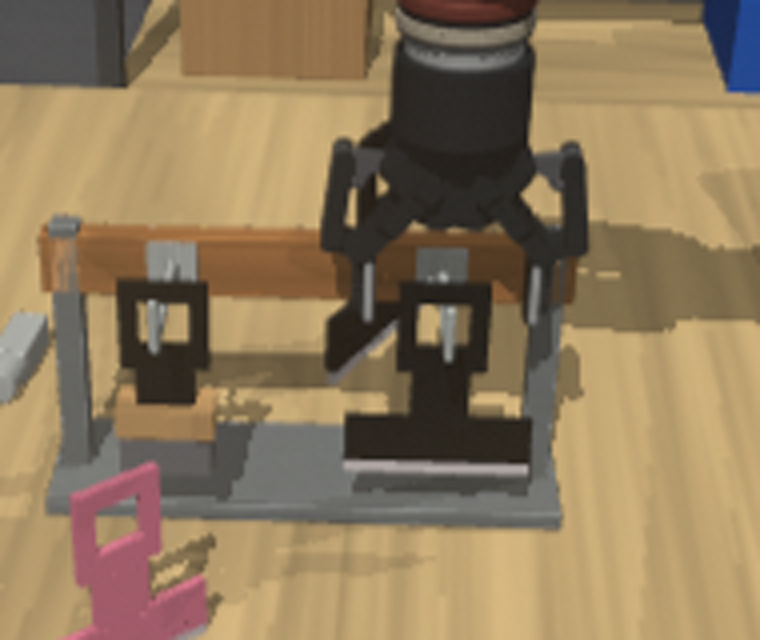

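```bash
python3 -m handwheel '[[0.085,[0,0.003,-0.005],[0,0,0]],[0.085,[0,0,0],[0,0,0]],[0.085,[0,0,0],[0,0,0]]]'
cat > ov.py <<'E'
from h import *
import sys
np.set_printoptions(precision=4,suppress=True)
ex=np.array([-.0475,.9989,0]);ey=np.array([-.9989,-.0475,0]);z=np.array([0,0,1])
o=ctrl.get_obs();im=ctrl.get_image("wrist")[:,:,::-1].copy();W=cam("wrist",o);print(o["tool_pos"],R.from_rotvec(o["tool_rot"]).as_matrix())
e=np.array([.443,-.0823,.149])
for dx in(-.003,.003):
  for w,t,b in((.026,.026,-.03),(.055,-.062,-.1),(.015,.014,-.014)):
    P=[proj(W,e+ex*dx+ey*p+z*q) for p,q in((w,t),(-w,t),(-w,b),(w,b))]
    cv2.polylines(im,[np.array(P)[:,::-1].round().astype(int)],True,(0,0,255),1)
cv2.imwrite("pics/"+sys.argv[1],im)
E
python3 ov.py w3.png
```

```text
t: 4.23
tool_pos: [0.4457, -0.0827, 0.1399]
tool_rot: [1.175, 1.228, -1.174]
contact_force: [-0.9, -0.1, -0.4]
opening: 0.0848
[ 0.4457 -0.0827  0.1399] [[ 0.0025  0.9989  0.0465]
 [-0.0009  0.0465 -0.9989]
 [-1.      0.0025  0.001 ]]
```

View pics/w3.png

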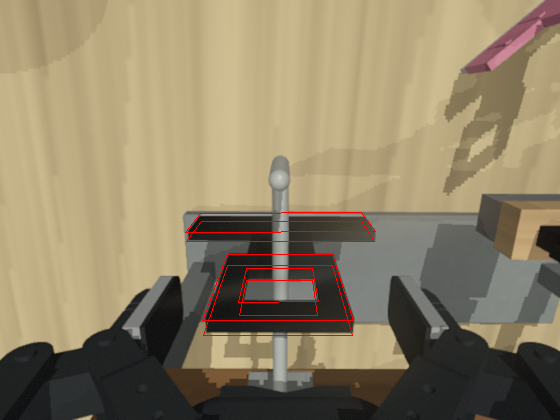

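```bash
python3 -m handwheel '[[0.085,[0.004,-0.001,0],[0,0,0]],[0.085,[0,0,0],[0,0,0]],[0.05,[0,0,0],[0,0,0]],[0.04,[0,0,0],[0,0,0]],[0.04,[0,0,0],[0,0,0]],[0.04,[0,0,0],[0,0,0]],[0.04,[0,0,0],[0,0,0]]]' 70
python3 -m handwheel '[[0.04,[0,0,0],[0,0,0]],[0.04,[0,0,0],[0,0,0]]]'
python3 ov.py w4.png
python3 - <<'E'
from h import *
save("side","s4.png",(110,270,220,410),4)
o=ctrl.get_obs();print(o["q"],o["tool_pos"])
E
```

```text
t: 4.87
tool_pos: [0.444, -0.0827, 0.1346]
tool_rot: [1.176, 1.23, -1.175]
contact_force: [0.4, -0.6, 0.7]
opening: 0.0507
t: 5.03
tool_pos: [0.444, -0.0826, 0.1346]
tool_rot: [1.176, 1.23, -1.175]
contact_force: [1.9, 0.3, 0.8]
opening: 0.051
[ 0.444  -0.0826  0.1346] [[ 0.0008  0.9989  0.0459]
 [-0.0001  0.0459 -0.9989]
 [-1.      0.0008  0.0001]]
[-3.49242871e-01 -3.03175953e-01  2.10162633e+00  1.58536755e-04
  1.34236386e+00 -3.95172732e-01] [ 0.44399187 -0.08267582  0.13457252]
```

View pics/w4.png

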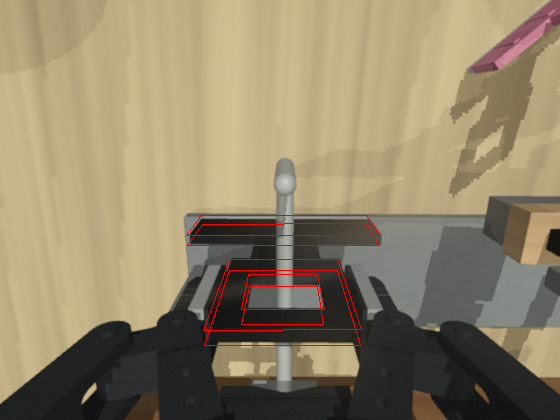

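View pics/s4.png

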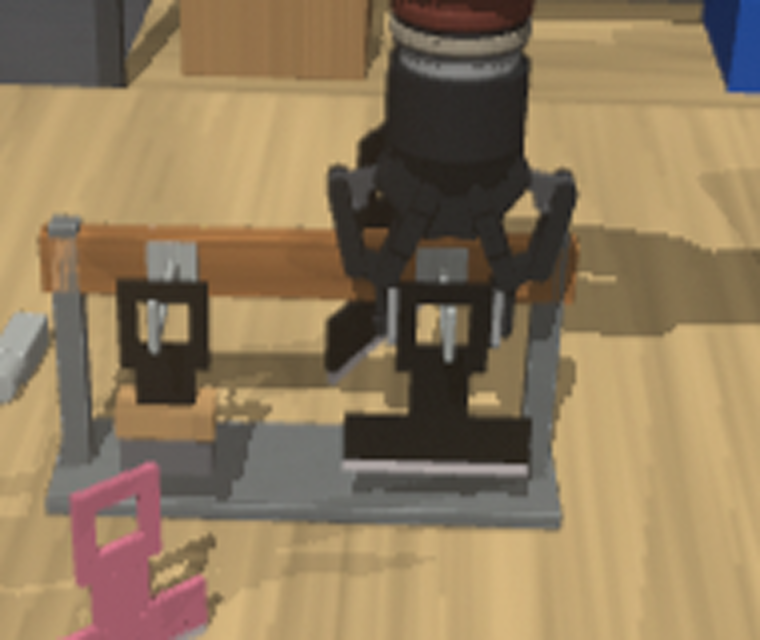

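```bash
python3 -m handwheel '[[0.04,[-0.006,0,0],[0,0,0]],[0.04,[-0.005,0,0],[0,0,0]],[0.04,[0,0,0],[0,0,0]],[0.04,[0,0,0],[0,0,0]]]'
python3 ov.py w5.png
```

```text
t: 5.47
tool_pos: [0.4437, -0.0827, 0.1456]
tool_rot: [1.175, 1.23, -1.175]
contact_force: [-0.3, 0.0, -1.6]
opening: 0.0508
[ 0.4437 -0.0827  0.1456] [[ 0.0002  0.9989  0.0459]
 [-0.0002  0.0459 -0.9989]
 [-1.      0.0002  0.0002]]
```

View pics/w5.png

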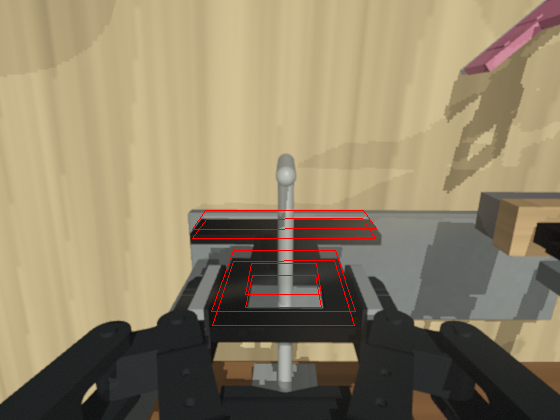

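```bash
python3 -m handwheel '[[0.04,[0,0,-0.01],[0,0,0]],[0.04,[0,0,-0.012],[0,0,0]],[0.04,[0,0,-0.01],[0,0,0]],[0.04,[0,0,0],[0,0,0]],[0.04,[0,0,0],[0,0,0]]]'
python3 -m handwheel '[[0.04,[0,0,-0.0012],[0,5,0]],[0.04,[0,0,-0.0012],[0,5,0]],[0.04,[0,0,0],[0,0,0]],[0.04,[0,0,0],[0,0,0]]]'
python3 - <<'E'
from h import *
save("side","s6.png",(110,270,220,410),4);o=ctrl.get_obs();save("wrist","w6.png")
M=R.from_rotvec(o["tool_rot"]).as_matrix();print(o["q"],o["tool_pos"],"eye",o["tool_pos"]+M@[-.0144,0,0],M)
E
```

```text
t: 5.93
tool_pos: [0.4421, -0.05, 0.1451]
tool_rot: [1.174, 1.231, -1.174]
contact_force: [-0.2, -0.1, -1.2]
opening: 0.0511
t: 6.27
tool_pos: [0.442, -0.0494, 0.1452]
tool_rot: [1.3, 1.359, -1.094]
contact_force: [-0.6, -0.1, -1.8]
opening: 0.0508
[-0.37834912 -0.30093881  2.08855018  0.15876018  1.42779099 -0.45158492] [ 0.4420179  -0.04878999  0.14523432] eye [ 0.44213651 -0.05126195  0.15942006] [[-8.23719811e-03  9.98996616e-01  4.40217063e-02]
 [ 1.71663815e-01  4.47823626e-02 -9.84137224e-01]
 [-9.85121152e-01 -5.49599248e-04 -1.71860451e-01]]
```

View pics/s6.png

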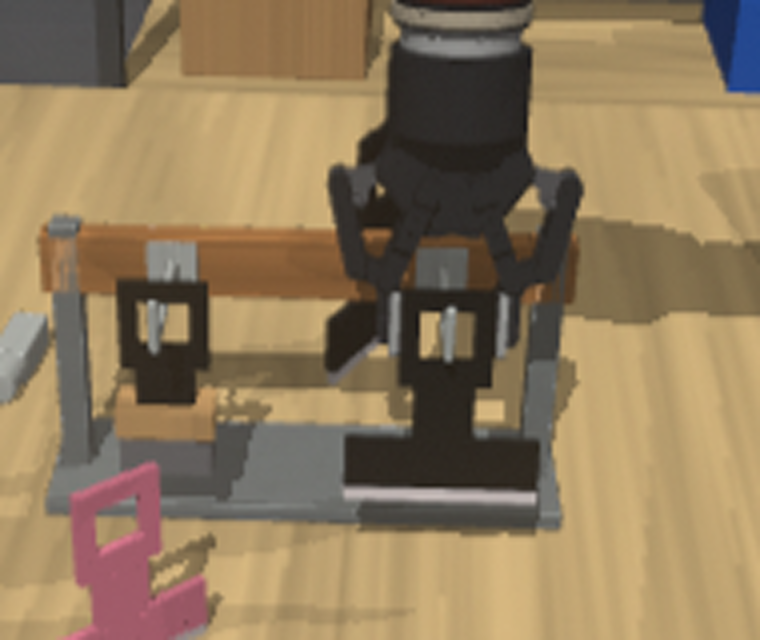

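View pics/w6.png

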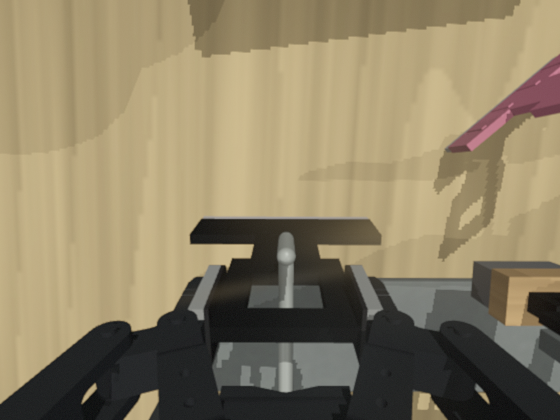

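```bash
python3 -m handwheel '[[0.04,[0,0,-0.0017],[0,7,0]],[0.04,[0,0,-0.0017],[0,7,0]],[0.04,[0,0,-0.0017],[0,7,0]],[0.04,[0,0,-0.0017],[0,7,0]],[0.04,[0,0,0],[0,0,0]],[0.04,[0,0,0],[0,0,0]]]'
python3 - <<'E'
from h import *
np.set_printoptions(precision=4,suppress=True)
save("side","s7.png",(110,270,220,410),4);o=ctrl.get_obs();save("wrist","w7.png")
M=R.from_rotvec(o["tool_rot"]).as_matrix();e=o["tool_pos"]+M@[-.0144,0,0];print(o["q"],o["tool_pos"],"eye",e,"\n",M)
w=np.array([.4393,-.0288,.16])-e; print("to corner, in tool:",M.T@w, "30mm up in tool",M.T@[0,0,.03])
E
```

```text
t: 6.87
tool_pos: [0.4415, -0.0423, 0.1467]
tool_rot: [1.633, 1.71, -0.801]
contact_force: [0.1, 0.5, -0.7]
opening: 0.051
[-0.592  -0.1201  2.03    0.5167  1.6534 -0.7069] [ 0.4418 -0.0418  0.1475] eye [ 0.4422 -0.0507  0.1588] 
 [[-0.029   0.9989  0.0359]
 [ 0.6128  0.0462 -0.7889]
 [-0.7897 -0.0009 -0.6135]]
to corner, in tool: [ 0.0126 -0.0019 -0.0181] 30mm up in tool [-0.0237 -0.     -0.0184]
```

View pics/s7.png

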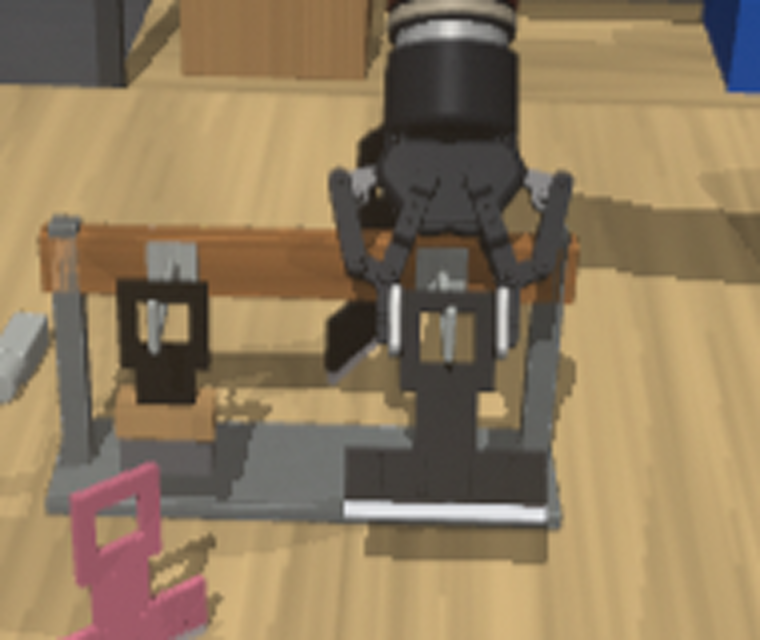

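View pics/w7.png

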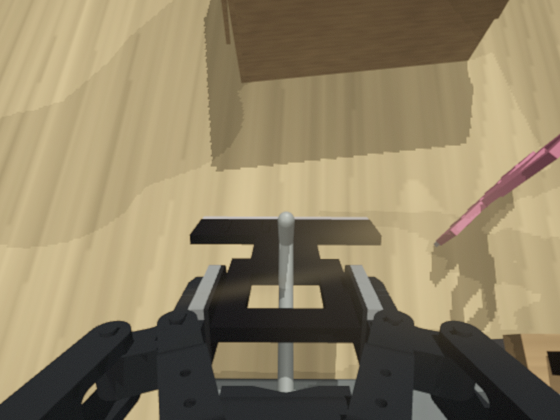

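```bash
python3 - <<'E'
from h import *
np.set_printoptions(precision=4,suppress=True)
o=ctrl.get_obs();im=ctrl.get_image("wrist")[:,:,::-1].copy();W=cam("wrist",o);M=R.from_rotvec(o["tool_rot"]).as_matrix();e=o["tool_pos"]+M@[-.0144,0,0];print(e)
ex=np.array([-.0475,.9989,0]);tip=np.array([.4393,-.0288,.19])
pt=lambda X:tuple(proj(W,X)[::-1].round().astype(int).tolist())
b=tip-[0,0,.03]
cv2.line(im,pt(tip),pt(b),(0,0,255),1);cv2.line(im,pt(b),pt(b-ex*.1),(0,255,0),1)
P=[pt(e+M@[p,q,0]) for p,q in((-.014,.015),(-.014,-.015),(.014,-.015),(.014,.015))]
cv2.polylines(im,[np.array(P)],True,(255,0,255),1)
cv2.imwrite("pics/w8.png",cv2.resize(im[190:400,180:390],None,fx=2.8,fy=2.8,interpolation=0))
E
```

```text
[ 0.4424 -0.0504  0.1594]
```

View pics/w8.png

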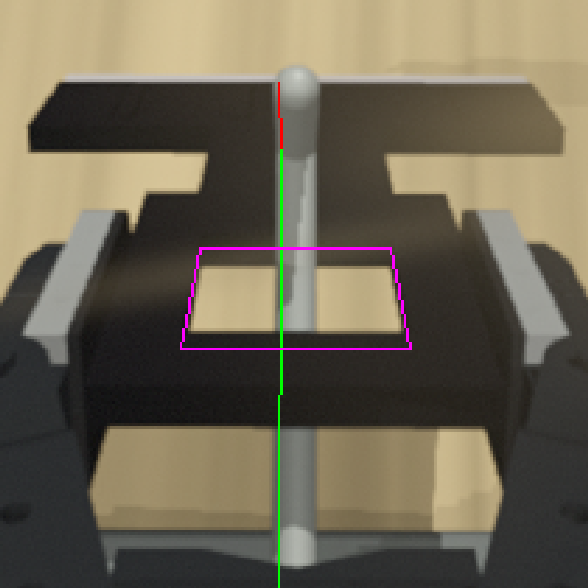

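```bash
python3 -m handwheel '[[0.04,[0.004,0,-0.006],[0,0,0]],[0.04,[0.004,0,-0.006],[0,0,0]],[0.04,[0.0045,0,-0.0055],[0,0,0]],[0.04,[0,0,0],[0,0,0]],[0.04,[0,0,0],[0,0,0]]]'
cat > st.py <<'E'
from h import *
import sys
np.set_printoptions(precision=4,suppress=True)
n=sys.argv[1]
save("side",f"s{n}.png",(110,270,220,410),3);o=ctrl.get_obs();save("wrist",f"w{n}.png",(170,420,150,420),2)
M=R.from_rotvec(o["tool_rot"]).as_matrix();e=o["tool_pos"]+M@[-.0144,0,0];print(o["q"],o["tool_pos"],"eye",e,"\n",M)
w=np.array([.4415,-.0288,.16])-e; print("to corner, in tool:",M.T@w, "30mm up in tool",M.T@[0,0,.03],o["contact_force"])
E
python3 st.py 9
```

```text
t: 7.43
tool_pos: [0.4406, -0.0197, 0.1488]
tool_rot: [1.632, 1.711, -0.796]
contact_force: [-0.4, 0.2, -1.0]
opening: 0.0506
[-0.5567 -0.1466  2.0521  0.5327  1.6415 -0.6768] [ 0.4407 -0.0201  0.1487] eye [ 0.4411 -0.0289  0.1601] 
 [[-0.0286  0.9989  0.037 ]
 [ 0.6145  0.0467 -0.7875]
 [-0.7884  0.0002 -0.6152]]
to corner, in tool: [ 0.0002  0.0004 -0.    ] 30mm up in tool [-0.0237  0.     -0.0185] [-0.3388 -0.5587 -1.333 ]
```

View pics/s9.png

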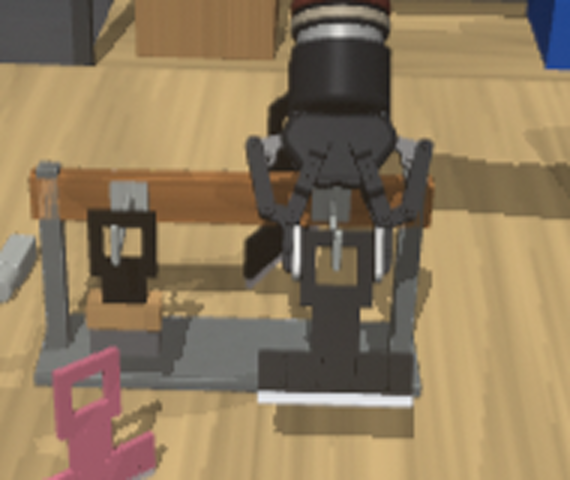

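View pics/w9.png

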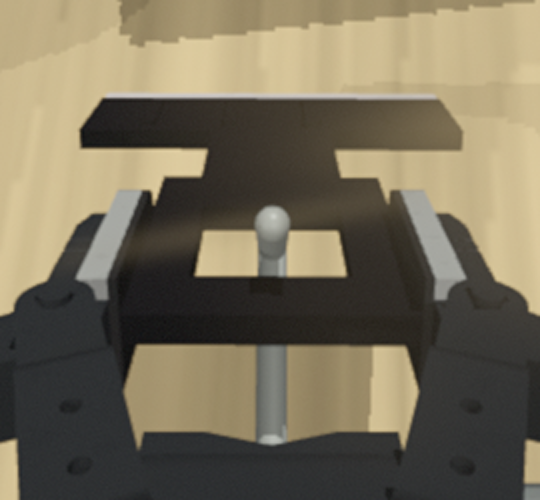

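```bash
python3 -m handwheel '[[0.04,[-0.0047,0,-0.0037],[0,0,0]],[0.04,[-0.0047,0,-0.0037],[0,0,0]],[0.04,[-0.0047,0,-0.0037],[0,0,0]],[0.04,[0,0,0],[0,0,0]],[0.04,[0,0,0],[0,0,0]]]'
python3 st.py 10
```

```text
t: 7.95
tool_pos: [0.4413, -0.0209, 0.1674]
tool_rot: [1.634, 1.709, -0.796]
contact_force: [0.2, 0.1, -1.4]
opening: 0.051
[-0.5577 -0.17    2.0395  0.5346  1.6722 -0.6586] [ 0.441  -0.0207  0.1669] eye [ 0.4414 -0.0295  0.1783] 
 [[-0.0276  0.999   0.0363]
 [ 0.6146  0.0456 -0.7875]
 [-0.7883  0.0006 -0.6152]]
to corner, in tool: [0.0149 0.0001 0.0107] 30mm up in tool [-0.0237  0.     -0.0185] [ 0.1819 -0.3265 -2.074 ]
```

View pics/w10.png

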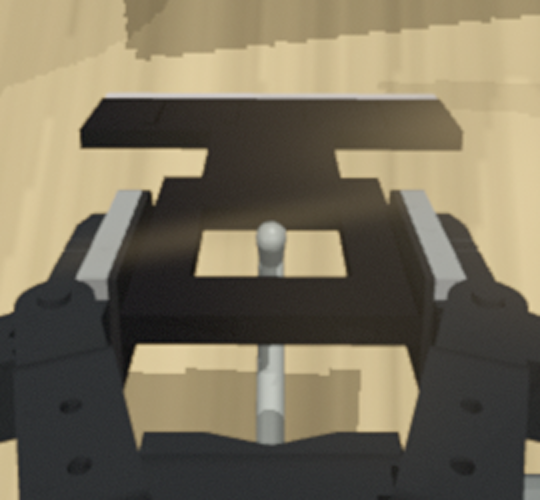

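View pics/s10.png

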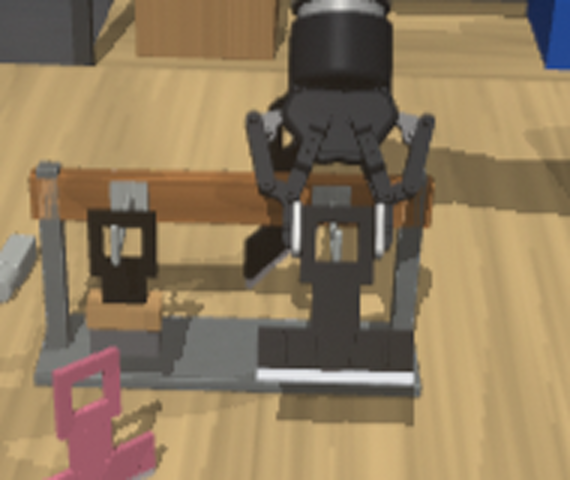

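```bash
python3 -m handwheel '[[0.04,[-0.0047,0,-0.0037],[0,0,0]],[0.04,[-0.0047,0,-0.0037],[0,0,0]],[0.04,[-0.0063,0,-0.0049],[0,0,0]],[0.04,[-0.0063,0,-0.0049],[0,0,0]],[0.04,[-0.0079,0,-0.0062],[0,0,0]],[0.04,[-0.0079,0,-0.0062],[0,0,0]],[0.04,[-0.012,0,-0.0094],[0,0,0]],[0.04,[-0.012,0,-0.0094],[0,0,0]],[0.04,[0,0,0],[0,0,0]]]'
python3 st.py 11
```

```text
t: 8.8
tool_pos: [0.4425, -0.0211, 0.2496]
tool_rot: [1.633, 1.705, -0.793]
contact_force: [0.5, -0.8, -0.8]
opening: 0.0506
[-0.5573 -0.2543  1.9689  0.5479  1.8011 -0.58  ] [ 0.4419 -0.021   0.2478] eye [ 0.4423 -0.0298  0.2592] 
 [[-0.0247  0.9989  0.039 ]
 [ 0.6129  0.046  -0.7888]
 [-0.7898  0.0045 -0.6134]]
to corner, in tool: [ 0.0789 -0.0012  0.06  ] 30mm up in tool [-0.0237  0.0001 -0.0184] [ 0.0222  0.8978 -2.0046]
```

View pics/w11.png

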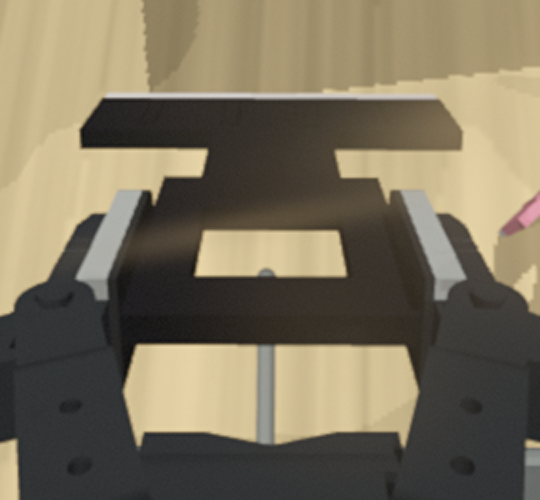

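View pics/s11.png

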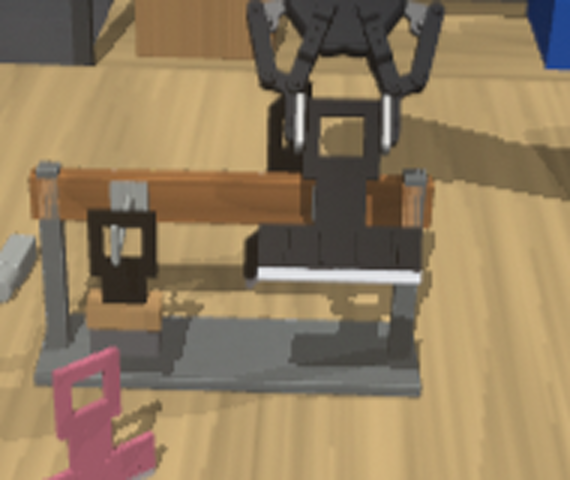

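```bash
python3 -m handwheel '[[0.04,[0,0,0],[-2.9,0,-2.25]],[0.04,[0,0,0],[-2.9,0,-2.25]],[0.04,[0,0,0],[0,0,0]]]'
python3 - <<'E'
from h import *
np.set_printoptions(precision=4,suppress=True)
o=ctrl.get_obs();M=R.from_rotvec(o["tool_rot"]).as_matrix();e=o["tool_pos"]+M@[-.0144,0,0];print(e,M)
print(M.T@(np.array([.4817,.3163,.259])-e))
E
```

```text
t: 9.15
tool_pos: [0.4409, -0.0201, 0.2443]
tool_rot: [1.506, 1.798, -0.735]
contact_force: [-0.2, 0.1, -1.6]
opening: 0.0511
[ 0.4425 -0.0288  0.2556] [[-0.1083  0.9846  0.1369]
 [ 0.6068  0.1746 -0.7754]
 [-0.7874 -0.0009 -0.6164]]
[ 0.2025  0.0989 -0.2643]
```

```bash
python3 -m handwheel '[[0.04,[0.019,0.0099,-0.0264],[0,0,0]],[0.04,[0.02,0.0099,-0.0264],[0,0,0]],[0.04,[0.02,0.0099,-0.0264],[0,0,0]],[0.04,[0.02,0.0099,-0.0264],[0,0,0]],[0.04,[0.02,0.0099,-0.0264],[0,0,0]],[0.04,[0.02,0.0099,-0.0264],[0,0,0]],[0.04,[0.02,0.0099,-0.0264],[0,0,0]],[0.04,[0.02,0.0099,-0.0264],[0,0,0]],[0.04,[0.02,0.0099,-0.0264],[0,0,0]],[0.04,[0.02,0.0099,-0.0264],[0,0,0]]]'
python3 -m handwheel '[[0.04,[0,0,0],[0,0,0]],[0.04,[0,0,0],[0,0,0]]]'
python3 - <<'E'
from h import *
np.set_printoptions(precision=4,suppress=True)
o=ctrl.get_obs();M=R.from_rotvec(o["tool_rot"]).as_matrix();e=o["tool_pos"]+M@[-.0144,0,0];print(o["q"],e,M)
Tc=np.radians(10);CO=np.array([.484,.303,0])
f=lambda p:CO+np.array([np.cos(Tc)*p[0]-np.sin(Tc)*p[1],np.sin(Tc)*p[0]+np.cos(Tc)*p[1],p[2]])
for n in("top","wrist","side"):
    o=ctrl.get_obs();im=ctrl.get_image(n)[:,:,::-1].copy();c=cam(n,o)
    pt=lambda X:proj(c,X)[::-1].round().astype(int)
    for hx,hy,z in((.125,.1,.12),(.12,.095,.005)):
        cv2.polylines(im,[np.array([pt(f((a*hx,b*hy,z))) for a,b in((1,1),(1,-1),(-1,-1),(-1,1))])],True,(0,255,0),1)
    cv2.imwrite(f"pics/c_{n}.png",im)
E
```

```text
t: 9.98
tool_pos: [0.4804, 0.3239, 0.25]
tool_rot: [1.508, 1.796, -0.738]
contact_force: [0.7, 0.0, -1.6]
opening: 0.0508
t: 10.15
tool_pos: [0.4798, 0.3236, 0.2498]
tool_rot: [1.504, 1.798, -0.736]
contact_force: [0.1, -1.0, -2.1]
opening: 0.0512
[ 0.1539 -0.1394  1.8677  0.6675  1.4622 -0.1135] [0.4814 0.3149 0.2611] [[-0.1096  0.9845  0.1369]
 [ 0.6057  0.1753 -0.7761]
 [-0.7881 -0.0021 -0.6155]]
```

View pics/c_top.png

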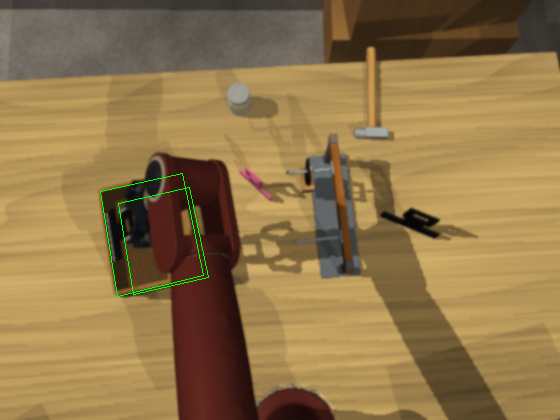

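View pics/c_wrist.png

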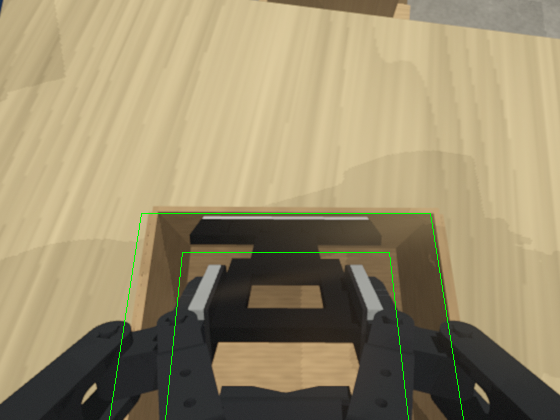

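View pics/c_side.png

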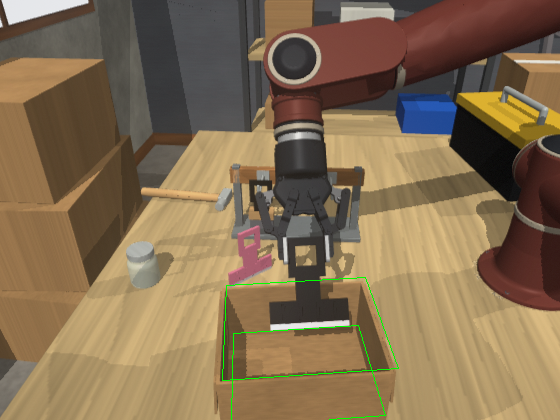

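```bash
python3 -m handwheel '[[0.04,[0.0158,0.002,0.0123],[0,0,0]],[0.04,[0.0158,0.002,0.0123],[0,0,0]],[0.04,[0.0158,0,0.0123],[0,0,0]],[0.04,[0.0158,0,0.0123],[0,0,0]],[0.04,[0.0158,0,0.0123],[0,0,0]],[0.04,[0.0158,0,0.0123],[0,0,0]],[0.04,[0.0158,0,0.0123],[0,0,0]],[0.04,[0.0118,0,0.0092],[0,0,0]],[0.04,[0,0,0],[0,0,0]],[0.04,[0,0,0],[0,0,0]]]'
cat > st2.py <<'E'
from h import *
import sys
np.set_printoptions(precision=4,suppress=True)
n=sys.argv[1]
save("side",f"s{n}.png",(140,420,150,450),2);o=ctrl.get_obs();save("wrist",f"w{n}.png")
M=R.from_rotvec(o["tool_rot"]).as_matrix();e=o["tool_pos"]+M@[-.0144,0,0];print(o["q"],"eye",e,"edge",e+M@[.1,0,0],"tilt",np.degrees(np.arccos(-M[2,0])),o["contact_force"])
E
python3 st2.py 12
```

```text
t: 11.13
tool_pos: [0.4848, 0.3226, 0.0952]
tool_rot: [1.509, 1.796, -0.737]
contact_force: [0.1, 0.8, -0.7]
opening: 0.0507
[ 0.1508  0.0512  1.9613  0.7093  1.2396 -0.3   ] eye [0.4872 0.3142 0.1078] edge [0.4767 0.3749 0.029 ] tilt 38.02758529233083 [ 0.0578  0.6447 -1.9547]
```

View pics/w12.png

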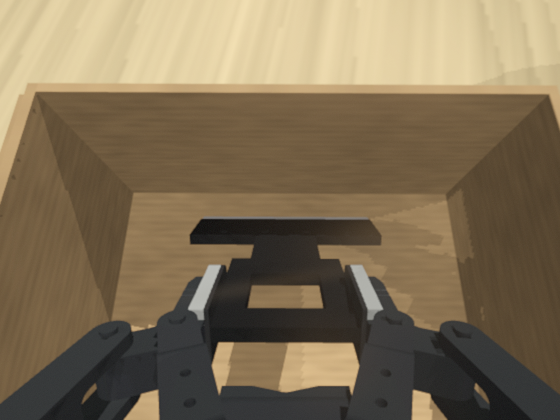

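View pics/s12.png

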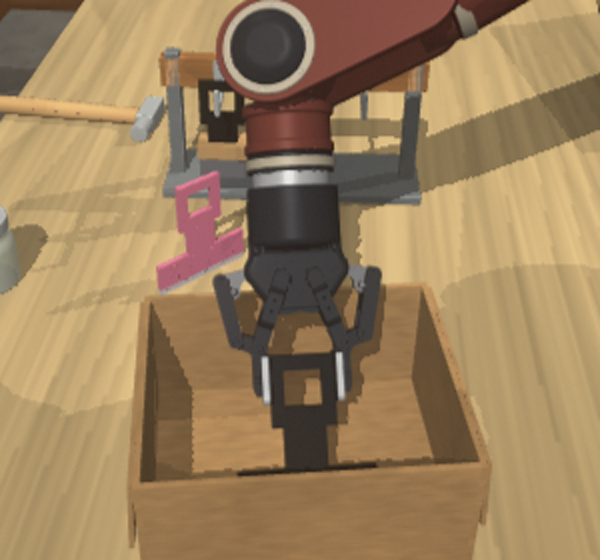

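```bash
python3 -m handwheel '[[0.04,[0.0063,0,0.0049],[0,0,0]],[0.04,[0.0063,0,0.0049],[0,0,0]],[0.04,[0.0024,0,0.0018],[0,0,0]],[0.04,[0,0,0],[0,0,0]],[0.04,[0,0,0],[0,0,0]]]'
python3 -m handwheel '[[0.04,[0.0016,0,0.0012],[0,0,0]],[0.04,[0,0,0],[0,0,0]],[0.04,[0,0,0],[0,0,0]]]'
python3 st2.py 13
```

```text
t: 11.65
tool_pos: [0.4847, 0.3235, 0.0764]
tool_rot: [1.507, 1.796, -0.736]
contact_force: [0.4, 0.6, -1.6]
opening: 0.0506
t: 11.9
tool_pos: [0.4851, 0.3235, 0.0749]
tool_rot: [1.507, 1.795, -0.735]
contact_force: [0.5, -0.3, -2.2]
opening: 0.0509
[ 0.1522  0.0851  1.968   0.7183  1.2089 -0.3279] eye [0.4867 0.3148 0.0863] edge [0.4761 0.3754 0.0075] tilt 37.998048094668775 [ 0.544   0.5951 -1.6772]
```

```bash
python3 -m handwheel '[[0.04,[0.0012,0,0.0009],[0,0,0]],[0.04,[0,0,0],[0,0,0]],[0.04,[0,0,0],[0,0,0]]]'
python3 -m handwheel '[[0.04,[0.0012,0,0.0009],[0,0,0]],[0.04,[0,0,0],[0,0,0]],[0.04,[0,0,0],[0,0,0]]]'
python3 st2.py 14
```

```text
t: 12.25
tool_pos: [0.4852, 0.3235, 0.0734]
tool_rot: [1.508, 1.795, -0.734]
contact_force: [0.7, 1.2, -1.8]
opening: 0.051
t: 12.5
tool_pos: [0.4855, 0.3235, 0.073]
tool_rot: [1.507, 1.796, -0.733]
contact_force: [-1.6, -3.6, 5.9]
opening: 0.0506
[ 0.1518  0.0892  1.9677  0.7201  1.2066 -0.332 ] eye [0.487  0.3148 0.0844] edge [0.4764 0.3755 0.0056] tilt 38.04979420068583 [-1.7969 -4.0847  5.8689]
```

View pics/w14.png

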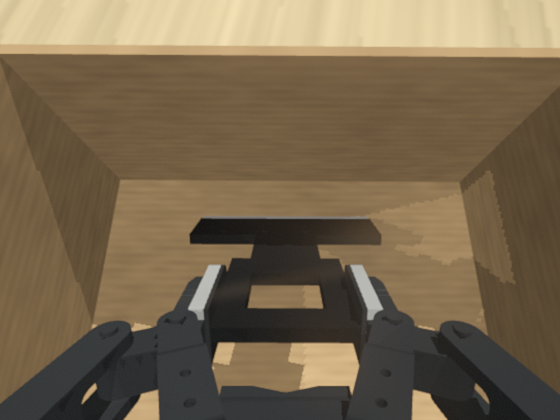

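```bash
python3 -m handwheel '[[0.056,[0,0,0],[0,0,0]],[0.06,[0,0,0],[0,0,0]],[0.065,[0,0,0],[0,0,0]],[0.075,[0,0,0],[0,0,0]],[0.085,[0,0,0],[0,0,0]],[0.085,[0,0,0],[0,0,0]],[0.085,[0,0,0],[0,0,0]]]'
python3 st2.py 15
```

```text
t: 13.18
tool_pos: [0.485, 0.3235, 0.0717]
tool_rot: [1.507, 1.795, -0.735]
contact_force: [-0.7, 0.2, -0.4]
opening: 0.085
[ 0.1523  0.0903  1.9689  0.7198  1.2045 -0.3319] eye [0.4865 0.3148 0.0831] edge [0.4759 0.3755 0.0043] tilt 37.99917701075066 [ 0.4923 -0.3172 -0.4223]
```

View pics/w15.png

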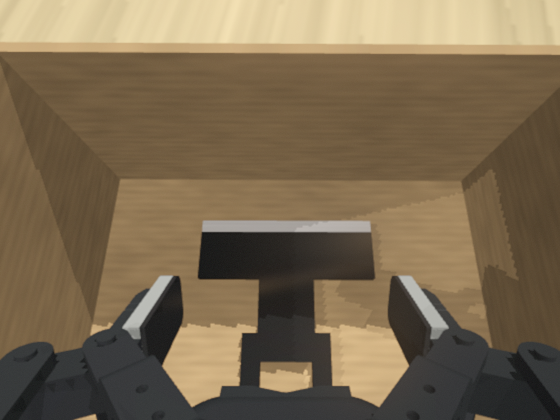

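View pics/s15.png

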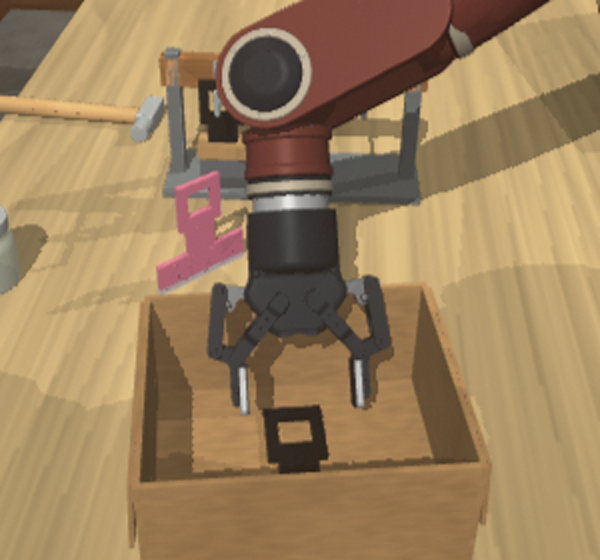

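The scraper lies flat on the carton floor. I'll withdraw straight up: 10 rows of about 18 mm.

```bash
python3 -m handwheel '[[0.085,[-0.0079,0,-0.0061],[0,0,0]],[0.085,[-0.0158,0,-0.0123],[0,0,0]],[0.085,[-0.0158,0,-0.0123],[0,0,0]],[0.085,[-0.0158,0,-0.0123],[0,0,0]],[0.085,[-0.0158,0,-0.0123],[0,0,0]],[0.085,[-0.0158,0,-0.0123],[0,0,0]],[0.085,[-0.0158,0,-0.0123],[0,0,0]],[0.085,[-0.0158,0,-0.0123],[0,0,0]],[0.085,[-0.0158,0,-0.0123],[0,0,0]],[0.085,[0,0,0],[0,0,0]]]'
python3 -m handwheel '[[0.085,[0,0,0],[0,0,0]],[0.085,[0,0,0],[0,0,0]],[0.085,[0,0,0],[0,0,0]]]'
python3 - <<'E'
from h import *
save("side","s16.png");save("wrist","w16.png");o=ctrl.get_obs();print(o["tool_pos"],np.round(o["dq"],3),o["contact_force"])
print(ctrl.tip_of("brush_eye","side")[:2])
E
```

```text
t: 14.12
tool_pos: [0.4871, 0.3238, 0.2483]
tool_rot: [1.51, 1.79, -0.725]
contact_force: [0.6, -0.6, 0.3]
opening: 0.0849
t: 14.37
tool_pos: [0.4842, 0.323, 0.2403]
tool_rot: [1.507, 1.797, -0.738]
contact_force: [-0.1, 0.2, -0.3]
opening: 0.085
[0.48428946 0.32303398 0.24029056] [ 0.    -0.    -0.005  0.002 -0.001 -0.   ] [ 0.0268826  -0.30523205  0.29976185]
[{'centre': [190.2, 264.6], 'score': 0.96}]
```

View pics/s16.png

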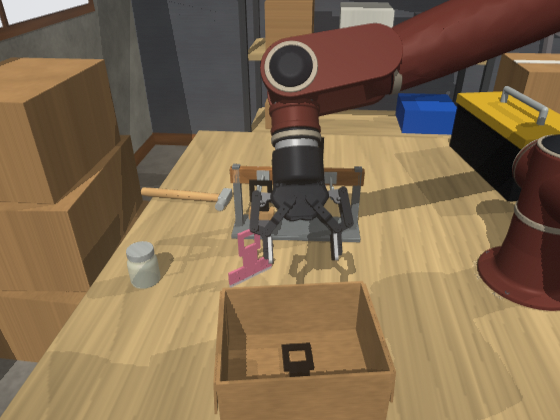

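View pics/w16.png

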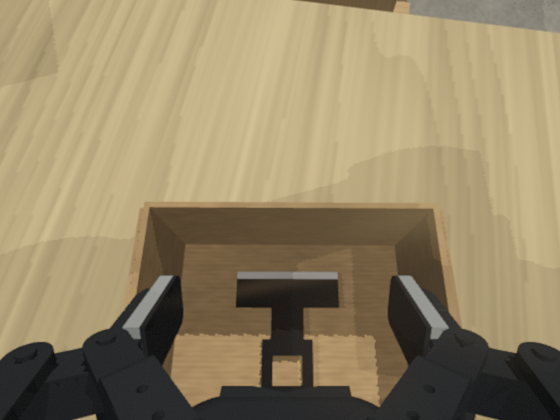

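The scraper is flat inside the carton, with its eye near (358, 297) in the side view. The brush is still on its hook at (190, 265), where it was before, and the gripper is clear of everything. I'm handing the job in.

```bash
python3 -c "
from station import ctrl
print(ctrl.finish_job())"
```

```text
the job is handed in; nothing more can be done
None
```

The ice scraper is off its hook and lying flat on the carton floor, and the job was handed in at about 14.5 s.

- **Choice:** I took the smaller black scraper on the hook nearer the robot. The pink one and the larger black one behind the rack were left alone.
- **Unhooking:** I gripped the loop at its edges, raised it 11 mm, moved it out along the bar, tilted it 38° and lifted it up the barb and over the tip. The force readings at each pause stayed within about 2 N, roughly the scraper's own weight, so it was not forced against the rack.
- **Placing:** I lowered it tilted until the blade met the floor with roughly 8 N, then opened the gripper. The loop end tipped down from about 85 mm, and it came to rest flat.
- **Last checks:** The side and wrist pictures show the scraper inside the carton. The brush was found within 2 pixels of where it hung at the start. The gripper was clear, about 0.24 m up, with contact forces near zero.
- **Disagreements:** My position for the hook was about 2 mm off sideways, and the wrist view corrected it before I went over the barb. The carton estimate was about 5 mm off and I did not correct it, because there was room to spare. The tool also settled a few mm from its target twice before the grasp, and I corrected that.

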